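Set out a handle board on the anvil to the gauge pin

ROBOT

A 6-joint arm with a two-finger parallel gripper is mounted at the origin on the work surface. World frame = base frame: x ahead of the robot, y to its left, z up, the work surface at z = 0. Lengths are in m, angles in rad, forces in N, time in s.
With the tool pointing down it reaches from about 0.425 to 0.95 m from the base axis. Payload 3.5 kg.
Tool frame: the origin (TCP) lies at the very end of the fingers, on their centre line; the grasp point (between the pads) lies 19 mm behind it; x points along the fingers, z is the direction in which the jaws open and shut, and the axes are right-handed (so a half turn about x gives the same grasp; the last joint's range is limited). The gripper opens to 85 mm and grips with 20 to 120 N. Pads are 22 mm wide; open, the fingers measure 114 mm over their backs; the gripper's body (76 mm by 85 mm) begins 54 mm behind the grasp point. The pads swing forward as they close: fully open they stand 13 mm farther back than shut.
Start: joints at [-1.462, 0.286, 1.577, -0, 1.279, -0.15], TCP at [0.173, -0.653, 0.231] pointing down, gripper open.
Joint ranges: [-2.77, 2.77], [-0.9, 2.22], [0.21, 2.48], [-1.53, 4.67], [0.24, 2.81], [-2.84, 2.84]. Speed limits (rad/s): [2.79, 2.79, 3.14, 3.14, 3.14, 3.14].

INTERFACE

Orientations are given as a unit quaternion [x, y, z, w].
In Python, from plant import ctrl, cams gives the robot as it stands.
- The arm moves only by the tool play_rows, never from a script. Its argument "rows" is a list of rows, each a list of 3 entries, a list of its own where there are three numbers: the opening in per cent of the stroke, from 0 (shut) to 100 (fully open), then the shift along the tool's x, y, z in units of 0.3 m (1.0 is 0.3 m), then the turn, a rotation vector about the tool's x, y, z in units of pi/2 rad (1.0 is pi/2 rad). A call has 1 to 10 rows; each row is the pose to reach, as a shift and turn from the pose commanded when the call began, along the tool's axes at that moment; what a row does not reach only later rows make up. A row lasts 1/12 s, in which the tool goes at most 41.7 mm and 7.16 degrees, less where a joint would pass 70% of its speed; a pose out of reach is approached as far as the arm can. A call with a number of a shift or a turn outside -1 to 1 is refused whole. A call with a gripper value outside its range is refused whole. The fingers move at their own pace and stop on an object; "force" is the grip in N (left out, the last holds). Time passes only in rows, so rows that repeat a pose let the fingers close. It gives the time, the measured TCP pose, the force and the opening at its end, in the units of the state.
- ctrl.get_state(): the state, without advancing time (a new reading comes with each control period).
- cams.read_camera(name): name is "scene" or "top"; returns a dict with "color" (400x640x3 uint8, red, green, blue), "fx", "fy", "cx", "cy" (pixels), "view" (4x4, takes a point from world to camera coordinates). Camera axes: x right, y down, z forward; pixel columns grow to the right and rows downward; lengths in m; the calibration is good to about 2 mm. A picture is of the moment at which its call begins. There is no depth.
- ctrl.sign_off(): hands the job in, once; it reports no verdict.
The state is a dict: "time": time; "qpos": joint angles; "dq": joint speeds; "joint_efforts": joint torques, N m; "eef_pos": TCP position; "tcp_rot": TCP orientation; "contact_force": force on the tool from outside, world axes, zero at the start; "wrist_torque": the same for the moment, N m; "opening": opening from 0.0 (shut) to 1.0 (fully open).
Only numpy, scipy, OpenCV 4.12 (cv2) and the standard library are available. Lean on these libraries where they do the work, as an engineer would, in place of code of your own. Each camera call takes 0.05 s, during which the arm holds its last target. There are 200 camera calls.

TASK

First take the brass gauge pin out of its wooden rack, set it fully home in the hole of the green gauge block and let go of it. Then slide the wooden board along the bench anvil, resting on it and never lifted or tipped, until its red end is level with the middle of the pin, and finish while still holding the board flat and straight along the anvil with the gripper: so far out it would tip over if let go. Leave the hammer, the tin and the sharpening stone where they are.

Things in the scene. Friction and masses are not known exactly. Their poses are not given: they have to be found in the camera images.
- anvil: Narrow steel bench anvil, bolted down. Origin: centre of its underside on the bench. Its y axis runs along it, outward towards the gauge block. Flat top 85 mm above the origin, 180 mm long (y from -90 to +90 mm), only 40 mm wide (x from -20 to +20 mm); the top bar is 27 mm thick, below it a thinner web and a foot 90 x 160 mm, 22 mm high
- board: Loose light wooden board, 60 mm wide (x), 300 mm long (y), 14 mm thick (z), 0.17 to 0.34 kg, lying flat along the anvil, 10 mm (+-6) over its long sides and also out over both its ends. Origin: centre of its underside; +y points outward to the red end. Balances at its middle; at the mark its middle is 25 to 65 mm beyond the anvil's end, so it tips unless its rear is held
- board_end (a point): Centre of the board's outer (red painted) end face, 150 mm from the board's middle, 7 mm above its underside
- gauge: Green gauge block, 56 x 56 mm, 60 mm high, fixed beside the board's path beyond the anvil's outer end, lower than the board. Origin: centre of its underside; axes parallel to the anvil's. Round vertical hole in the middle of its top, 20.5 mm wide, 45 mm deep, 2 mm chamfer. The pin in it is the mark: the board's red end must reach the hole axis's y; the pin stands 25 mm or more clear of the board's side
- gauge_floor (a point): Centre of the hole's floor in the gauge block, 15 mm above the bench, 45 mm below the block's top; seated, the pin's foot is here
- pin: Loose brass gauge pin, 18 mm diameter, 120 mm long, 0.22 kg, foot chamfered. Origin: centre of its foot, z axis along it. It starts upright in the rack, 100 mm of it showing: its foot 10 mm and its top 130 mm above the bench; seated in the gauge block its top is 135 mm above the bench
- rack: Dark wooden pin rack, 60 x 60 mm, 30 mm high, fixed, with a loose 23 mm hole 20 mm deep in its middle, holding the pin. Origin: centre of its underside
- hammer: Bystander: loose hand hammer about 0.3 m long, lying on the bench past the inner end of the board, on the side away from the gauge block. Leave it
- tin: Bystander: blue tin, 60 mm diameter, 60 mm high, standing beyond the anvil. Leave it
- stone: Bystander: grey sharpening stone on a wooden base, 55 x 150 mm, 32 mm high, beyond the anvil. Leave it

How it is judged:
On the way, in this order (a step that is already met when the one before it is completed fails the run):
1. the pin is fully home in the gauge block's hole and let go (horizontal distance between pin and gauge_floor below 0.005 m and z of pin in the frame of gauge_floor below 0.005 m and angle between pin's own z axis and vertical below 0.08 rad and contact force between the fingers and pin below 0.1 N), for 0.2 s.
2. the board, held by the gripper, is slid out so that its red end is level with the pin (y of board_end in the frame of gauge between -0.007 and 0.007 m and contact force between the fingers and board above 0.5 N), for 0.2 s.
At the end, for the whole second after the job is handed in: Pin free, upright, foot within 5 mm of the hole's floor. Gripper holding the board (over 0.5 N) at rest, red end within 7 mm of level with the hole's axis, tilt under 0.06 rad, under 8 mm above the anvil top, within 0.12 rad and 15 mm (end 22 mm) of its centre line, clear of block and pin (all of step 1 and all of step 2 and x of board_end in the frame of anvil between -0.022 and 0.022 m and x of board in the frame of anvil between -0.015 and 0.015 m and angle between the y axis of board and the y axis of anvil, either way round below 0.12 rad and angle between board's own z axis and vertical below 0.06 rad and z of board in the frame of anvil below 0.093 m and linear speed of board below 0.02 m/s and contact force between board and gauge below 0.3 N and contact force between board and pin below 0.3 N); the arm keeps its last pose, push and grip.
It fails at once if the board is tipped (over 0.2 rad) (angle between board's own z axis and vertical above 0.2 rad).
It fails at once if the board is lifted off the anvil (over 20 mm) or dropped (z of board in the frame of anvil above 0.105 m or z of board in the frame of anvil below 0.06 m).
It fails at once if the hammer is moved more than 30 mm (distance of hammer from where it was at the start of the episode above 0.03 m).
It fails at once if the tin is moved more than 30 mm (distance of tin from where it was at the start of the episode above 0.03 m).
It fails at once if the stone is moved more than 30 mm (distance of stone from where it was at the start of the episode above 0.03 m).
It also fails if it takes over 61 s, if anything falls off the work surface, if the arm or the gripper's body presses on something with over 40 N, if the wrist force passes 120 N, or if a joint passes its speed limit or range.

## Working session

There is one attempt and no reset: what is moved stays moved. The work goes in short steps, Python scripts to look and compute and a tool call to move; the robot and the scene stay as the last step left them, time stands still between calls to the robot, and variables do not carry over. Pictures are saved under pics/ and viewed, about 8 in all and at most 12, crops included, and the job is handed in when it is done.

Besides the shell and the picture viewer there is one more tool, called after ">>>" in YAML: its name, and indented under it one key for each argument. play_rows: Moves the arm, as the interface text tells. Shifts and turns lie within -1 to 1; 1 stands for 0.3 m of shift or pi/2 rad of turn. Its arguments: {"type":"object","properties":{"rows":{"type":"array"},"force":{"type":"number"}},"required":["rows"]}

```bash
mkdir -p pics; ls; python3 - <<'E'
from plant import ctrl,cams
import cv2,numpy as np
np.set_printoptions(precision=4,suppress=True)
s=ctrl.get_state();print(s)
for n in("scene","top"):
    c=cams.read_camera(n);cv2.imwrite(f"pics/{n}0.png",c["color"][:,:,::-1]);print(n,c["fx"],c["fy"],c["cx"],c["cy"]);print(c["view"])
    np.savez(f"{n}0.npz",**{k:np.array(v) for k,v in c.items()})
E
```

```text
pics
{'time': 0.0, 'qpos': array([-1.462 ,  0.2872,  1.5782, -0.    ,  1.2786, -0.1501]), 'dq': array([ 0.0003, -0.0002, -0.0008, -0.0001, -0.0007,  0.0009]), 'joint_efforts': array([  0.0016, -40.5979, -29.2627,  -0.0001,   0.0059,  -0.    ]), 'eef_pos': array([ 0.1727, -0.6519,  0.2299]), 'tcp_rot': array([ 0.4319,  0.5609, -0.4307,  0.5598]), 'contact_force': array([-0.1965, -1.1954, -0.6865]), 'wrist_torque': array([ 0.0994, -0.0371, -0.0268]), 'opening': 0.9999371962776289}
scene 372.5627287539356 372.5627287539356 315.79289765336284 199.71982866648554
[[-0.5018  0.8649  0.0132  0.347 ]
 [ 0.7009  0.4155 -0.5797 -0.3295]
 [-0.5069 -0.2817 -0.8147  1.4696]
 [ 0.      0.      0.      1.    ]]
top 365.8805453528516 365.8805453528516 316.5765844531899 197.69355547497102
[[-0.0287 -0.9996  0.0077 -0.0349]
 [-0.9968  0.028  -0.0754  0.6013]
 [ 0.0751 -0.0099 -0.9971  1.0384]
 [ 0.      0.      0.      1.    ]]
```

View pics/scene0.png

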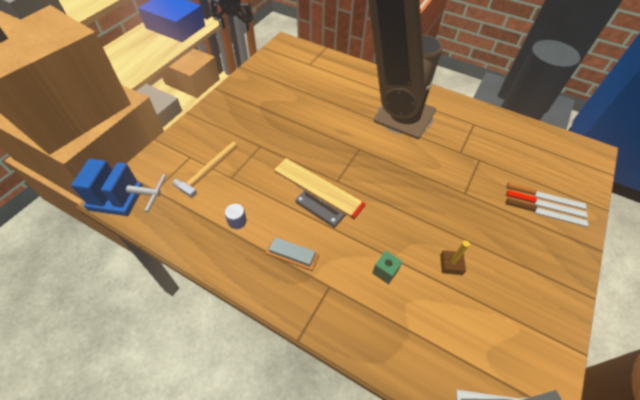

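View pics/top0.png

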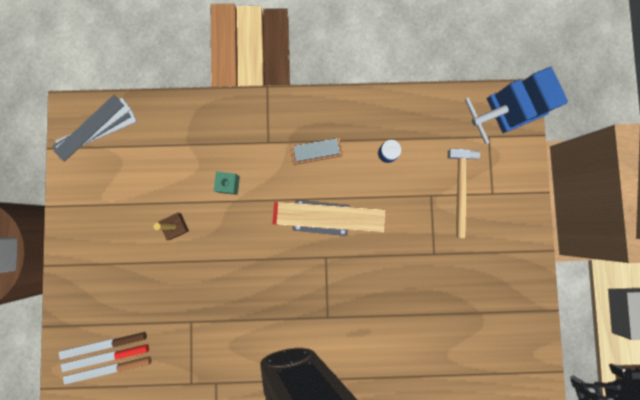

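Scene view: red board end at about (358,209), gauge (388,266), rack and pin (455,255). Top view: board from (275,213) to (385,220), gauge (227,183), rack (173,226), pin top at about (157,227), hammer at col 462, tin (390,150), stone (316,150).

```bash
cat > h.py <<'E'
import numpy as np,cv2
np.set_printoptions(precision=4,suppress=True)
def load(n): return dict(np.load(n))
def ray(c,uv,z):
    V=c["view"];R=V[:3,:3];o=-R.T@V[:3,3]
    d=R.T@np.array([(uv[0]-c["cx"])/c["fx"],(uv[1]-c["cy"])/c["fy"],1.])
    return o+d*(z-o[2])/d[2]
def proj(c,p):
    q=c["view"][:3,:3]@np.asarray(p,float)+c["view"][:3,3]
    return np.array([c["fx"]*q[0]/q[2]+c["cx"],c["fy"]*q[1]/q[2]+c["cy"]])
def blob(c,lo,hi,box):
    h=cv2.cvtColor(c["color"],cv2.COLOR_RGB2HSV);m=cv2.inRange(h,np.array(lo),np.array(hi))
    k=np.zeros_like(m);x0,y0,x1,y1=box;k[y0:y1,x0:x1]=m[y0:y1,x0:x1]
    cs,_=cv2.findContours(k,cv2.RETR_EXTERNAL,cv2.CHAIN_APPROX_NONE)
    return max(cs,key=cv2.contourArea)[:,0].astype(np.float32),k
E
python3 - <<'E'
from h import *
t=load("top0.npz");s=load("scene0.npz")
hsv=cv2.cvtColor(t["color"],cv2.COLOR_RGB2HSV)
for p in [(330,217),(360,222),(330,245),(310,190),(276,213),(227,178),(157,227),(176,226),(297,202),(300,231),(340,232)]:print(p,hsv[p[1],p[0]])
a=cv2.resize(t["color"][165:255,140:400],None,fx=3,fy=3,interpolation=cv2.INTER_CUBIC)
b=cv2.resize(s["color"][150:285,260:480],None,fx=3,fy=3,interpolation=cv2.INTER_CUBIC)
o=np.zeros((270+300,780,3),np.uint8);o[:270]=a;b=cv2.resize(b,None,fx=300/405,fy=300/405);o[270:,:b.shape[1]]=b
cv2.imwrite("pics/crop0.png",o[:,:,::-1])
E
```

```text
(330, 217) [ 18  93 219]
(360, 222) [ 19  93 223]
(330, 245) [ 16 113 158]
(310, 190) [ 16 116 187]
(276, 213) [  2 170 186]
(227, 178) [ 77  99 132]
(157, 227) [ 23 130 221]
(176, 226) [ 17 125 106]
(297, 202) [150   2 116]
(300, 231) [ 15  85 141]
(340, 232) [107  34 141]
```

View pics/crop0.png

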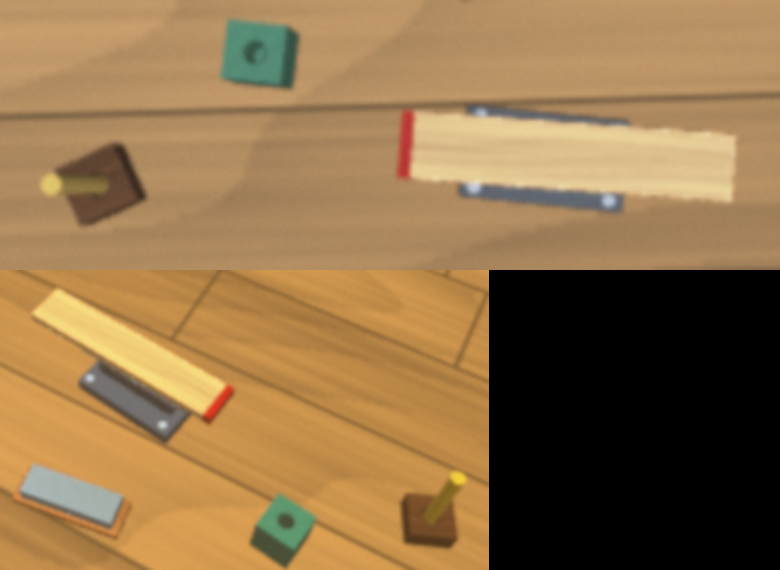

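The crop shows the pin top at full-image (157,226), the gauge hole at (225,183), and the anvil foot sticking out on both sides of the board. Everything is visible.

```bash
python3 - <<'E'
from h import *
t=load("top0.npz");s=load("scene0.npz")
print("pin top",ray(t,(157,226.3),.13),ray(s,(465.7,244.1),.13))
print("hole",ray(t,(225.3,182.7),.06),ray(s,(388.7,263),.06))
hsv=cv2.cvtColor(t["color"],cv2.COLOR_RGB2HSV)
for nm,lo,hi,box,z in [("board",(10,50,200),(30,115,255),(260,190,400,250),.099),("red",(0,140,100),(8,255,255),(260,190,290,240),.099),("gauge",(65,60,110),(90,255,255),(205,165,245,200),.06),("rack",(0,50,0),(30,255,110),(150,205,195,245),.03)]:
    c,k=blob(t,lo,hi,box)
    w=np.array([ray(t,p,z)[:2] for p in c],np.float32);r=cv2.minAreaRect(w)
    print(nm,len(c),r[0],r[1],r[2]);print(cv2.boxPoints(r))
    if nm in("board","red"):
        m=np.argwhere(k)[:,::-1];w=np.array([ray(t,p,z)[:2] for p in m]);e,v=np.linalg.eigh(np.cov(w.T));print(" mean",w.mean(0),"axis",v[:,1],len(m))
# anvil foot: grey low-sat
m=((hsv[...,1]<60)|(hsv[...,0]>90))&(hsv[...,2]<200);k=np.zeros(m.shape,np.uint8);k[195:240,285:355]=m[195:240,285:355]*255
p=np.argwhere(k)[:,::-1].astype(np.float32);w=np.array([ray(t,q,.022)[:2] for q in p],np.float32);r=cv2.minAreaRect(w);print("foot",len(p),r);print(cv2.boxPoints(r))
E
```

```text
pin top [0.5295 0.3633 0.13  ] [0.5295 0.3657 0.13  ]
hole [0.6466 0.2029 0.06  ] [0.6473 0.2075 0.06  ]
board 254 (0.5415047407150269, -0.08815602958202362) (0.2891787886619568, 0.06123233214020729) 84.41191101074219
[[ 0.497  -0.2291]
 [ 0.5579 -0.235 ]
 [ 0.5861  0.0528]
 [ 0.5251  0.0587]]
 mean [ 0.542  -0.0881] axis [0.0986 0.9951] 2378
red 49 (0.5565970540046692, 0.06228640675544739) (0.011653303168714046, 0.059320319443941116) 84.79156494140625
[[0.5265 0.0592]
 [0.5856 0.0538]
 [0.5867 0.0654]
 [0.5276 0.0708]]
 mean [0.5573 0.0623] axis [-0.9947  0.1033] 98
gauge 70 (0.6478124260902405, 0.20528583228588104) (0.05363095924258232, 0.053845517337322235) 82.24659729003906
[[0.6175 0.1823]
 [0.6709 0.1751]
 [0.6781 0.2282]
 [0.6248 0.2355]]
rack 100 (0.5299049019813538, 0.3584936857223511) (0.05970889329910278, 0.06603680551052094) 23.591983795166016
[[0.4893 0.3768]
 [0.5158 0.3163]
 [0.5705 0.3402]
 [0.544  0.4007]]
foot 419 ((0.5427983403205872, -0.0640280544757843), (0.15668067336082458, 0.0887243002653122), 82.27471160888672)
[[ 0.4883 -0.1357]
 [ 0.5762 -0.1476]
 [ 0.5973  0.0076]
 [ 0.5094  0.0196]]
```

>>> play_rows:
  rows:
    - [100, [0, 1, -0.67], [-0.75, 0, 0]]
    - [100, [0, 1, -0.67], [-0.75, 0, 0]]
    - [100, [0, 1, -0.67], [-0.75, 0, 0]]
    - [100, [0, 1, -0.67], [-0.75, 0, 0]]
    - [100, [0, 1, -0.67], [-0.75, 0, 0]]
    - [100, [0, 1, -0.67], [-0.75, 0, 0]]
    - [100, [0, 1, -0.67], [-0.75, 0, 0]]
    - [100, [0, 1, -0.67], [-0.75, 0, 0]]
    - [100, [0, 1, -0.67], [-0.75, 0, 0]]
    - [100, [0, 1, -0.67], [-0.75, 0, 0]]

```text
time: 0.93
eef_pos: [0.414, -0.377, 0.2308]
tcp_rot: [0.044, 0.706, -0.043, 0.706]
contact_force: [0.9, 0.5, -0.3]
opening: 1.001
```

```bash
cat > go.py <<'E'
# usage: go.py x y z jaw_azimuth_deg -> shift/turn in row units
import sys
from h import *
from scipy.spatial.transform import Rotation as R
from plant import ctrl
s=ctrl.get_state();r=R.from_quat(s["tcp_rot"]);M=r.as_matrix()
p=np.array([float(a) for a in sys.argv[1:4]]);az=np.radians(float(sys.argv[4]))
z=np.array([np.cos(az),np.sin(az),0]);x=np.array([0,0,-1.]);T=R.from_matrix(np.c_[x,np.cross(z,x),z])
print("t",s["time"],"at",s["eef_pos"],"az",np.degrees(np.arctan2(M[1,2],M[0,2])),"q",s["qpos"],"F",s["contact_force"],"open",s["opening"])
print("shift",M.T@(p-s["eef_pos"])/.3,"turn",(r.inv()*T).as_rotvec()/(np.pi/2))
E
python3 go.py .51 .15 .23 -7.7; python3 go.py .53 .361 .23 -7.7
```

```text
t 0.9333 at [ 0.414  -0.377   0.2308] az -7.068777637853829 q [-0.9207  0.0347  1.8623  0.0021  1.2462 -0.798 ] F [ 0.931   0.4534 -0.3292] open 1.0011946229014952
shift [0.0071 1.7827 0.1014] turn [ 0.007   0.0002 -0.0016]
t 0.9333 at [ 0.414  -0.377   0.2308] az -7.068777637853829 q [-0.9207  0.0347  1.8623  0.0021  1.2462 -0.798 ] F [ 0.931   0.4534 -0.3292] open 1.0011946229014952
shift [0.0089 2.4889 0.081 ] turn [ 0.007   0.0002 -0.0016]
```

>>> play_rows:
  rows:
    - [100, [0, 1, 0.04], [0.007, 0, 0]]
    - [100, [0, 1, 0.04], [0.007, 0, 0]]
    - [100, [0, 1, 0.04], [0.007, 0, 0]]
    - [100, [0, 1, 0.04], [0.007, 0, 0]]
    - [100, [0, 1, 0.04], [0.007, 0, 0]]
    - [100, [0, 1, 0.04], [0.007, 0, 0]]
    - [100, [0, 1, 0.04], [0.007, 0, 0]]
    - [100, [0, 1, 0.04], [0.007, 0, 0]]

```text
time: 1.6
eef_pos: [0.463, -0.0807, 0.2309]
tcp_rot: [0.05, 0.706, -0.049, 0.705]
contact_force: [-0.3, 0.5, 0.6]
opening: 0.999
```

>>> play_rows:
  rows:
    - [100, [0, 1, 0.04], [0, 0, 0]]
    - [100, [0, 1, 0.04], [0, 0, 0]]
    - [100, [0, 1, 0.04], [0, 0, 0]]
    - [100, [0, 1, 0.04], [0, 0, 0]]
    - [100, [0, 1, 0.04], [0, 0, 0]]
    - [100, [0, 1, 0.04], [0, 0, 0]]
    - [100, [0, 1, 0.04], [0, 0, 0]]
    - [100, [0, 1, 0.04], [0, 0, 0]]

```text
time: 2.27
eef_pos: [0.5185, 0.214, 0.2309]
tcp_rot: [0.05, 0.705, -0.049, 0.705]
contact_force: [-0.7, -0.4, -0.2]
opening: 1.0
```

>>> play_rows:
  rows:
    - [100, [0, 0.49, 0], [0, 0, 0]]
    - [100, [0, 0.49, 0], [0, 0, 0]]
    - [100, [0, 0.49, 0], [0, 0, 0]]
    - [100, [0, 0.49, 0], [0, 0, 0]]
    - [100, [0, 0.49, 0], [0, 0, 0]]
    - [100, [0, 0.49, 0], [0, 0, 0]]
    - [100, [0, 0.49, 0], [0, 0, 0]]

```text
time: 2.85
eef_pos: [0.5397, 0.3537, 0.2306]
tcp_rot: [0.051, 0.706, -0.052, 0.705]
contact_force: [-0.3, 0.6, -0.6]
opening: 0.998
```

```bash
python3 go.py .5295 .362 .080 -7.7
```

```text
t 2.85 at [0.5397 0.3537 0.2306] az -8.326276422704886 q [ 0.4235  0.2233  1.654  -0.0007  1.2658  0.569 ] F [-0.2842  0.6102 -0.6441] open 0.9978947847128501
shift [ 0.5021  0.0231 -0.037 ] turn [-0.007  -0.0006  0.0009]
```

>>> play_rows:
  rows:
    - [100, [0, 0.023, -0.037], [0, 0, 0]]
    - [100, [0, 0.023, -0.037], [0, 0, 0]]
    - [100, [0.15, 0.023, -0.037], [0, 0, 0]]
    - [100, [0.27, 0.023, -0.037], [0, 0, 0]]
    - [100, [0.4, 0.023, -0.037], [0, 0, 0]]
    - [100, [0.5, 0.023, -0.037], [0, 0, 0]]
    - [100, [0.5, 0.023, -0.037], [0, 0, 0]]
    - [100, [0.5, 0.023, -0.037], [0, 0, 0]]

```text
time: 3.52
eef_pos: [0.5284, 0.3622, 0.0798]
tcp_rot: [0.051, 0.707, -0.052, 0.704]
contact_force: [0.3, 1.0, 0.5]
opening: 0.997
```

```bash
python3 go.py .5295 .362 .080 -7.7; python3 - <<'E'
from plant import cams
from h import *
o=[]
for n,(x,y) in (("top",(157,215)),("scene",(460,245))):
    c=cams.read_camera(n);o.append(cv2.resize(c["color"][y-50:y+50,x-66:x+66],(396,300),interpolation=cv2.INTER_CUBIC))
cv2.imwrite("pics/g1.png",np.hstack(o)[:,:,::-1])
E
```

```text
t 3.5167 at [0.5284 0.3622 0.0798] az -8.338893518310977 q [ 0.4427  0.3723  1.7634 -0.      1.0103  0.5883] F [0.3067 0.9766 0.5468] open 0.9971805660287156
shift [-0.0007  0.      0.0038] turn [-0.0071 -0.0023  0.0016]
```

View pics/g1.png

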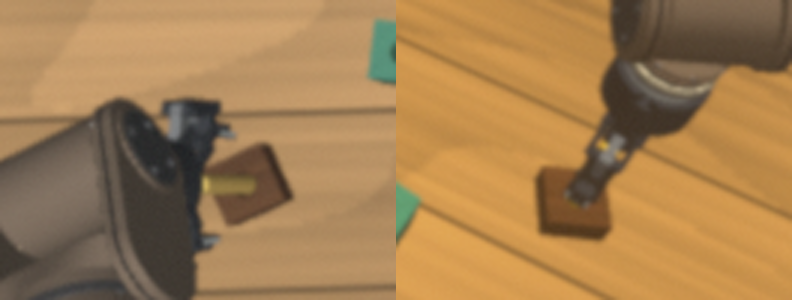

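The pin stands between the open jaws, with the fingers on either side of it in both views. I'll close and lift.

>>> play_rows:
  rows:
    - [0, [0, 0, 0], [0, 0, 0]]
    - [0, [0, 0, 0], [0, 0, 0]]
    - [0, [0, 0, 0], [0, 0, 0]]
    - [0, [0, 0, 0], [0, 0, 0]]
    - [0, [0, 0, 0], [0, 0, 0]]
    - [0, [0, 0, 0], [0, 0, 0]]
    - [0, [0, 0, 0], [0, 0, 0]]
    - [0, [0, 0, 0], [0, 0, 0]]
    - [0, [0, 0, 0], [0, 0, 0]]
    - [0, [0, 0, 0], [0, 0, 0]]
  force: 50

```text
time: 4.45
eef_pos: [0.5299, 0.3635, 0.0819]
tcp_rot: [0.051, 0.705, -0.051, 0.705]
contact_force: [-0.4, -0.3, 3.6]
opening: 0.199
```

>>> play_rows:
  rows:
    - [0, [-0.05, 0, 0], [0, 0, 0]]
    - [0, [-0.1, 0, 0], [0, 0, 0]]
    - [0, [-0.2, 0, 0], [0, 0, 0]]
    - [0, [-0.3, 0, 0], [0, 0, 0]]
    - [0, [-0.38, 0, 0], [0, 0, 0]]
    - [0, [-0.38, 0, 0], [0, 0, 0]]
    - [0, [-0.38, 0, 0], [0, 0, 0]]

```text
time: 5.03
eef_pos: [0.5301, 0.3634, 0.1958]
tcp_rot: [0.052, 0.705, -0.051, 0.706]
contact_force: [-0.2, 0.5, -2.6]
opening: 0.194
```

```bash
python3 go.py .6 .29 .193 -7.7;python3 go.py .6472 .205 .193 -7.7
```

```text
t 5.0333 at [0.5301 0.3634 0.1958] az -8.303843304812359 q [ 0.4433  0.245   1.6935 -0.0001  1.2011  0.5883] F [-0.1688  0.4697 -2.6266] open 0.1944416386860327
shift [ 0.0095 -0.2085  0.2657] turn [-0.0067  0.0011 -0.0007]
t 5.0333 at [0.5301 0.3634 0.1958] az -8.303843304812359 q [ 0.4433  0.245   1.6935 -0.0001  1.2011  0.5883] F [-0.1688  0.4697 -2.6266] open 0.1944416386860327
shift [ 0.0096 -0.4662  0.4623] turn [-0.0067  0.0011 -0.0007]
```

>>> play_rows:
  rows:
    - [0, [0, -0.1, 0.1], [0, 0, 0]]
    - [0, [0, -0.2, 0.2], [0, 0, 0]]
    - [0, [0, -0.3, 0.3], [0, 0, 0]]
    - [0, [0, -0.4, 0.4], [0, 0, 0]]
    - [0, [0, -0.466, 0.462], [-0.007, 0, 0]]
    - [0, [0.08, -0.466, 0.462], [-0.007, 0, 0]]
    - [0, [0.12, -0.466, 0.462], [-0.007, 0, 0]]
    - [0, [0.12, -0.466, 0.462], [-0.007, 0, 0]]
    - [0, [0.12, -0.466, 0.462], [-0.007, 0, 0]]

```text
time: 5.78
eef_pos: [0.6439, 0.2053, 0.1551]
tcp_rot: [0.046, 0.708, -0.048, 0.703]
contact_force: [0.2, 0.3, -1.9]
opening: 0.194
```

```bash
python3 go.py .6472 .205 .15 -7.7; python3 - <<'E'
from plant import cams
from h import *
o=[]
for n,(x,y) in (("top",(225,183)),("scene",(388,255))):
    c=cams.read_camera(n);np.savez(f"{n}1.npz",**{k:np.array(v) for k,v in c.items()});o.append(cv2.resize(c["color"][y-50:y+50,x-66:x+66],(396,300),interpolation=cv2.INTER_CUBIC))
cv2.imwrite("pics/g2.png",np.hstack(o)[:,:,::-1])
E
```

```text
t 5.7833 at [0.6439 0.2053 0.1551] az -7.623160302537205 q [0.1587 0.358  1.6301 0.0003 1.1613 0.2917] F [ 0.1886  0.3268 -1.9305] open 0.19447008159464943
shift [0.0168 0.0004 0.0111] turn [ 0.0009 -0.0048  0.0013]
```

View pics/g2.png

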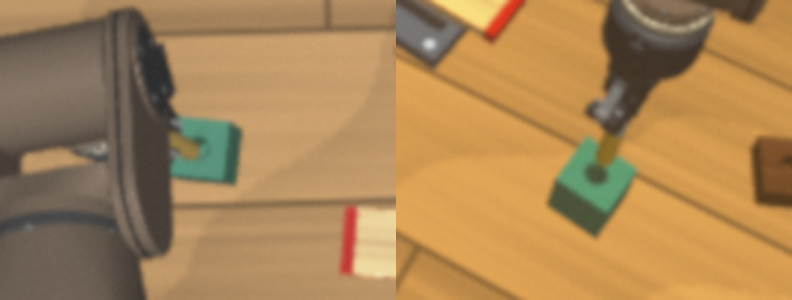

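The pin hangs upright just above the hole in both views: its foot is at about (225,183) in top and (391,261) in scene. I'll refine the foot-to-hole offset with masks.

```bash
python3 - <<'E'
from h import *
s0=load("scene0.npz");h=cv2.cvtColor(s0["color"],cv2.COLOR_RGB2HSV)
c,k=blob(s0,(60,60,100),(95,255,255),(365,245,410,290))
w=np.array([ray(s0,p,.06)[:2] for p in c],np.float32);r=cv2.minAreaRect(w);print("gauge scene",r,"V",h[255:290:3,388,2])
zf=.01+.1551-.0819
a=np.linspace(0,2*np.pi,73)
for n,box in(("top",(210,165,245,200)),("scene",(375,235,415,285))):
    t=load(n+"1.npz");hh=cv2.cvtColor(t["color"],cv2.COLOR_RGB2HSV)
    c,k=blob(t,(18,110,70),(35,255,255),box)
    q=np.argwhere(k)[:,::-1].astype(float);m=q.mean(0)
    P=np.array([.6445,.2053]);
    ax=proj(t,[*P,zf])-proj(t,[*P,zf+.04]);ax/=np.linalg.norm(ax);nn=np.array([-ax[1],ax[0]])
    disc=np.array([proj(t,[P[0]+.009*np.cos(b),P[1]+.009*np.sin(b),zf]) for b in a])
    end=(c@ax).max()+.5; lat=((c@nn).max()+(c@nn).min())/2
    pred=(disc@ax).max();lp=((disc@nn).max()+(disc@nn).min())/2
    obs=proj(t,[*P,zf])+(end-pred)*ax+(lat-lp)*nn
    print(n,len(q),"mean",m,"width",np.ptp(c@nn)+1,"pred",np.ptp(disc@nn),"d ax,lat px",end-pred,lat-lp,"foot",ray(t,obs,zf))
E
```

```text
gauge scene ((0.6481919288635254, 0.20747250318527222), (0.0525255911052227, 0.05216781795024872), 82.43661499023438) V [152 143  84  81 144 153 122  80  81  87 203 209]
top 44 mean [219.6364 180.9318] width 6.0632798348605235 pred 6.587547576718265 d ax,lat px -0.6742758314754269 -0.16475613968282232 foot [0.6457 0.2068 0.0832]
scene 167 mean [390.9281 261.5988] width 26.898889416757356 pred 6.782195229711476 d ax,lat px 22.449565608131593 -0.5123749280366496 foot [0.7115 0.2126 0.0832]
```

>>> play_rows:
  rows:
    - [0, [0, 0, 0.01], [0, 0, 0]]
    - [0, [0.03, 0, 0.01], [0, 0, 0]]
    - [0, [0.06, 0, 0.01], [0, 0, 0]]
    - [0, [0.08, 0, 0.01], [0, 0, 0]]
    - [0, [0.09, 0, 0.01], [0, 0, 0]]
    - [0, [0.1, 0, 0.01], [0, 0, 0]]
    - [0, [0.1, 0, 0.01], [0, 0, 0]]

```text
time: 6.47
eef_pos: [0.649, 0.2045, 0.1281]
tcp_rot: [0.047, 0.706, -0.047, 0.705]
contact_force: [0.1, -0.7, -2.5]
opening: 0.194
```

```bash
python3 - <<'E'
from plant import ctrl,cams
from h import *
c={n:cams.read_camera(n) for n in("top","scene")};print(ctrl.get_state()["eef_pos"])
o=[cv2.resize(c[n]["color"][y-38:y+37,x-50:x+50],(400,300),interpolation=cv2.INTER_CUBIC) for n,(x,y) in(("top",(225,183)),("scene",(388,258)))]
cv2.imwrite("pics/g3.png",np.hstack(o)[:,:,::-1])
E
```

```text
[0.6497 0.2046 0.1293]
```

View pics/g3.png

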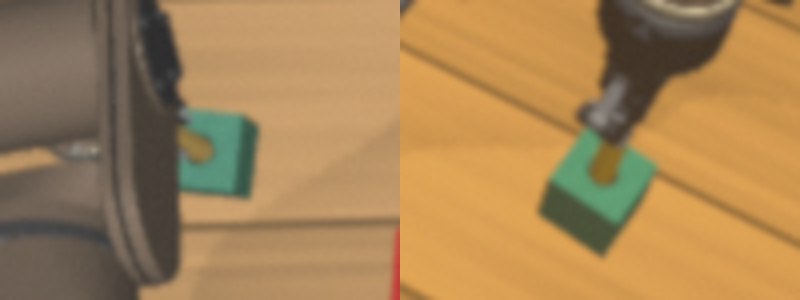

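The pin foot sits over the hole in both views, with its end at about (228,182.5) in top and (389,266) in scene. Both match the predicted values for a centred pin, so I'll descend gently.

>>> play_rows:
  rows:
    - [0, [0.02, 0, -0.003], [0, 0, 0]]
    - [0, [0.04, 0, -0.003], [0, 0, 0]]
    - [0, [0.05, 0, -0.003], [0, 0, 0]]
    - [0, [0.06, 0, -0.003], [0, 0, 0]]
    - [0, [0.07, 0, -0.003], [0, 0, 0]]

```text
time: 6.98
eef_pos: [0.6486, 0.2046, 0.1077]
tcp_rot: [0.047, 0.706, -0.047, 0.705]
contact_force: [0.2, 0.3, -1.9]
opening: 0.2
```

>>> play_rows:
  rows:
    - [0, [0.02, 0, 0], [0, 0, 0]]
    - [0, [0.04, 0, 0], [0, 0, 0]]
    - [0, [0.05, 0, 0], [0, 0, 0]]
    - [0, [0.06, 0, 0], [0, 0, 0]]
    - [0, [0.065, 0, 0], [0, 0, 0]]
    - [0, [0.065, 0, 0], [0, 0, 0]]
    - [0, [0.065, 0, 0], [0, 0, 0]]

```text
time: 7.57
eef_pos: [0.6489, 0.2047, 0.0889]
tcp_rot: [0.047, 0.705, -0.047, 0.706]
contact_force: [0.2, 0.4, -2.0]
opening: 0.197
```

>>> play_rows:
  rows:
    - [0, [0.006, 0, 0], [0, 0, 0]]
    - [0, [0.006, 0, 0], [0, 0, 0]]
    - [40, [0.006, 0, 0], [0, 0, 0]]
    - [60, [0.006, 0, 0], [0, 0, 0]]
    - [100, [0.006, 0, 0], [0, 0, 0]]
    - [100, [0.006, 0, 0], [0, 0, 0]]
    - [100, [0.006, 0, 0], [0, 0, 0]]
    - [100, [0.006, 0, 0], [0, 0, 0]]
    - [100, [0.006, 0, 0], [0, 0, 0]]
    - [100, [0.006, 0, 0], [0, 0, 0]]

```text
time: 8.4
eef_pos: [0.6488, 0.2047, 0.0871]
tcp_rot: [0.047, 0.705, -0.047, 0.706]
contact_force: [0.0, -1.0, 0.3]
opening: 1.004
```

>>> play_rows:
  rows:
    - [100, [-0.05, 0, 0], [0, 0, 0]]
    - [100, [-0.15, 0, 0], [0, 0, 0]]
    - [100, [-0.25, 0, 0], [0, 0, 0]]
    - [100, [-0.38, 0, 0], [0, 0, 0]]
    - [100, [-0.45, 0, 0], [0, 0, 0]]
    - [100, [-0.45, 0, 0], [0, 0, 0]]
    - [100, [-0.45, 0, 0], [0, 0, 0]]

```text
time: 8.98
eef_pos: [0.6499, 0.2049, 0.2259]
tcp_rot: [0.048, 0.704, -0.047, 0.708]
contact_force: [0.9, -1.0, -1.1]
opening: 0.999
```

```bash
python3 go.py .526 -.190 .21 -6
```

```text
t 8.9833 at [0.6499 0.2049 0.2259] az -7.669064142212896 q [0.1568 0.3012 1.5683 0.     1.2662 0.2906] F [ 0.9453 -0.9784 -1.1481] open 0.9994327698721298
shift [ 0.0492 -1.3598 -0.2341] turn [-0.0185  0.0036 -0.001 ]
```

>>> play_rows:
  rows:
    - [100, [0, -0.9, -0.23], [-0.019, 0, 0]]
    - [100, [0, -0.9, -0.23], [-0.019, 0, 0]]
    - [100, [0, -0.9, -0.23], [-0.019, 0, 0]]
    - [100, [0, -0.9, -0.23], [-0.019, 0, 0]]
    - [100, [0, -0.9, -0.23], [-0.019, 0, 0]]
    - [100, [0, -0.9, -0.23], [-0.019, 0, 0]]
    - [100, [0, -0.9, -0.23], [-0.019, 0, 0]]
    - [100, [0, -0.9, -0.23], [-0.019, 0, 0]]

```text
time: 9.65
eef_pos: [0.5416, -0.0576, 0.22]
tcp_rot: [0.038, 0.708, -0.039, 0.704]
contact_force: [0.0, -0.4, 0.1]
opening: 1.0
```

>>> play_rows:
  rows:
    - [100, [0, -0.46, 0], [0, 0, 0]]
    - [100, [0, -0.46, 0], [0, 0, 0]]
    - [100, [0, -0.46, 0], [0, 0, 0]]
    - [100, [0, -0.46, 0], [0, 0, 0]]
    - [100, [0, -0.46, 0], [0, 0, 0]]
    - [100, [0, -0.46, 0], [0, 0, 0]]

```text
time: 10.15
eef_pos: [0.5295, -0.1905, 0.2206]
tcp_rot: [0.038, 0.707, -0.037, 0.705]
contact_force: [-0.1, 0.4, -0.9]
opening: 0.998
```

```bash
python3 go.py .5305 -.190 .21 -6; python3 - <<'E'
from plant import cams
from h import *
c={n:cams.read_camera(n) for n in("top","scene")}
for n in c:np.savez(f"{n}2.npz",**{k:np.array(v) for k,v in c[n].items()})
o=[cv2.resize(c[n]["color"][y-75:y+75,x-100:x+100],(400,300),interpolation=cv2.INTER_CUBIC) for n,(x,y) in(("top",(300,205)),("scene",(350,205)))]
cv2.imwrite("pics/g4.png",np.hstack(o)[:,:,::-1])
t=c["top"]
for nm,lo,hi,box,z in [("board",(10,50,200),(30,115,255),(260,190,400,250),.099),("red",(0,140,100),(8,255,255),(260,190,290,240),.099),("pin",(18,115,140),(35,255,255),(205,165,245,200),.135)]:
    q,k=blob(t,lo,hi,box);m=np.argwhere(k)[:,::-1];w=np.array([ray(t,p,z)[:2] for p in m]);print(nm,len(m),w.mean(0),w.min(0),w.max(0))
E
```

```text
t 10.15 at [ 0.5295 -0.1905  0.2206] az -6.043166734907435 q [-0.526   0.0506  1.8648  0.0009  1.2292 -0.4209] F [-0.1021  0.3757 -0.895 ] open 0.9979685082660823
shift [0.0354 0.0019 0.0033] turn [-0.0005 -0.0015 -0.0013]
board 1894 [ 0.5459 -0.0567] [ 0.5048 -0.1805] [0.6014 0.0567]
red 98 [0.5573 0.0623] [0.527  0.0555] [0.586 0.07 ]
pin 59 [0.646  0.2006] [0.6365 0.1831] [0.6557 0.2142]
```

View pics/g4.png

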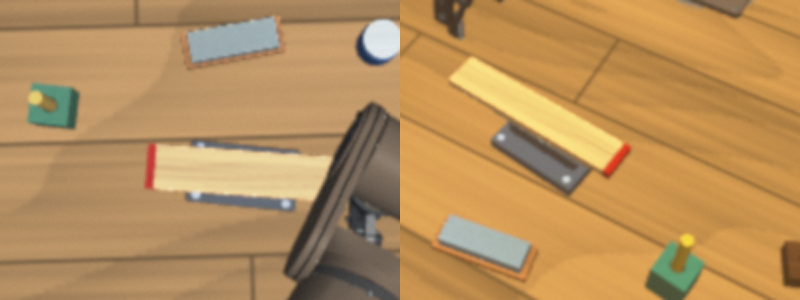

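Pin looks seated: top at about (217.5,179) in the top view and (393.5,250) in scene. The board hasn't moved. I'll descend around its rear.

>>> play_rows:
  rows:
    - [100, [0.1, 0.002, 0.006], [0, 0, 0]]
    - [100, [0.2, 0.002, 0.006], [0, 0, 0]]
    - [100, [0.3, 0.002, 0.006], [0, 0, 0]]
    - [100, [0.38, 0.002, 0.006], [0, 0, 0]]
    - [100, [0.45, 0.002, 0.006], [0, 0, 0]]
    - [100, [0.5, 0.002, 0.006], [0, 0, 0]]
    - [100, [0.5, 0.002, 0.006], [0, 0, 0]]
    - [100, [0.5, 0.002, 0.006], [0, 0, 0]]

```text
time: 10.92
eef_pos: [0.5315, -0.1886, 0.0712]
tcp_rot: [0.037, 0.707, -0.036, 0.705]
contact_force: [-0.1, 0.8, 0.9]
opening: 1.001
```

```bash
python3 go.py .5313 -.190 .07 -5.7; python3 - <<'E'
from h import *
t=load("top2.npz");s=load("scene2.npz")
print("pin top",ray(t,(217.5,179),.135),ray(s,(393.5,250),.135),"if 10mm high",ray(t,(217.5,179),.145),ray(s,(393.5,250),.145))
E
```

```text
t 10.9167 at [ 0.5315 -0.1886  0.0712] az -5.842238222668041 q [-0.521   0.2337  1.9601  0.0003  0.9504 -0.4192] F [-0.1422  0.8425  0.8799] open 1.0006928148875744
shift [ 0.0039 -0.0045 -0.0001] turn [-0.0016 -0.0015 -0.0008]
pin top [0.6476 0.2051 0.135 ] [0.6467 0.2067 0.135 ] if 10mm high [0.6462 0.2025 0.145 ] [0.6525 0.2072 0.145 ]
```

Pin seating checks out: the two views agree on its top at z 0.135. Now I'll close on the board.

>>> play_rows:
  rows:
    - [80, [0, 0, 0], [0, 0, 0]]
    - [72, [0, 0, 0], [0, 0, 0]]
    - [66, [0, 0, 0], [0, 0, 0]]
    - [60, [0, 0, 0], [0, 0, 0]]
    - [50, [0, 0, 0], [0, 0, 0]]
    - [50, [0, 0, 0], [0, 0, 0]]
    - [50, [0, 0, 0], [0, 0, 0]]
  force: 40

```text
time: 11.5
eef_pos: [0.5331, -0.1908, 0.074]
tcp_rot: [0.037, 0.705, -0.037, 0.707]
contact_force: [0.3, 2.6, 6.0]
opening: 0.695
```

```bash
python3 go.py .5313 -.190 .07 -5.7
```

```text
t 11.5 at [ 0.5331 -0.1908  0.074 ] az -5.982452231643858 q [-0.5233  0.2311  1.957   0.0012  0.9506 -0.4196] F [0.2741 2.6058 6.0377] open 0.695423069426407
shift [ 0.0134  0.002  -0.0062] turn [-0.0031  0.0019  0.0002]
```

>>> play_rows:
  rows:
    - [50, [-0.006, 0, 0], [0, 0, 0]]
    - [50, [-0.006, 0.02, 0], [0, 0, 0]]
    - [50, [-0.006, 0.04, 0], [0.002, 0, 0]]
    - [50, [-0.006, 0.06, 0], [0.004, 0, 0]]
    - [50, [-0.006, 0.08, 0], [0.006, 0, 0]]
    - [50, [-0.006, 0.1, 0], [0.008, 0, 0]]
    - [50, [-0.006, 0.1, 0], [0.008, 0, 0]]

```text
time: 12.08
eef_pos: [0.5355, -0.1595, 0.0743]
tcp_rot: [0.041, 0.706, -0.041, 0.706]
contact_force: [-0.4, 0.0, 3.3]
opening: 0.692
```

```bash
cat > m.py <<'E'
from plant import cams,ctrl
from h import *
t=cams.read_camera("scene");s=ctrl.get_state();print(s["time"],s["eef_pos"],"F",s["contact_force"],s["wrist_torque"],s["opening"])
A=np.array([.5428,-.064]);ey=np.array([.134,.991]);ex=np.array([.991,-.134])
for n in("scene","top"):
    t=cams.read_camera(n);H=cv2.cvtColor(t["color"],cv2.COLOR_RGB2HSV)
    m=cv2.inRange(H,(0,150,120),(8,255,255));k=np.zeros_like(m)
    c0,r0=proj(t,[.565,.13,.095]).astype(int);k[r0-45:r0+45,c0-60:c0+60]=m[r0-45:r0+45,c0-60:c0+60]
    p=np.argwhere(k)[:,::-1];w=np.array([ray(t,q,.099)[:2] for q in p])-A
    a=w@ey;l=w@ex;print(n,len(p),"along mean",a.mean(),a.min(),a.max(),"lat",l.mean(),l.min(),l.max())
    cv2.imwrite(f"{n}_m.png",t["color"][:,:,::-1])
E
python3 m.py
```

```text
12.1333 [ 0.5355 -0.1595  0.0743] F [1.2629 1.4251 5.6473] [ 0.1876 -0.1421 -0.0516] 0.6928418611678647
scene 68 along mean 0.158657782432322 0.1529617090630746 0.1647243036541498 lat -0.002434055144857553 -0.034040444713776895 0.027355242817402824
top 88 along mean 0.15878366664284782 0.15325196306069552 0.16451646649957538 lat -0.001115634272196117 -0.03123643640539463 0.02849705130442668
```

>>> play_rows:
  rows:
    - [50, [0, 0.03, 0], [0.001, 0, 0]]
    - [50, [0, 0.07, 0], [0.003, 0, 0]]
    - [50, [0, 0.11, 0], [0.005, 0, 0]]
    - [50, [0, 0.15, 0], [0.007, 0, 0]]
    - [50, [0, 0.19, 0], [0.009, 0, 0]]
    - [50, [0, 0.23, 0], [0.011, 0, 0]]
    - [50, [0, 0.27, 0], [0.011, 0, 0]]
    - [50, [0, 0.3, 0], [0.011, 0, 0]]
    - [50, [0, 0.32, 0], [0.011, 0, 0]]
    - [50, [0, 0.32, 0], [0.011, 0, 0]]

```text
time: 13.07
eef_pos: [0.5465, -0.0631, 0.0743]
tcp_rot: [0.047, 0.705, -0.046, 0.706]
contact_force: [0.5, 0.8, 6.5]
opening: 0.693
```

```bash
python3 m.py; python3 go.py .55 -.045 .0743 -7.7
```

```text
13.1167 [ 0.5465 -0.0631  0.0743] F [0.751  1.6385 6.2394] [ 0.11   -0.1423  0.0652] 0.6963080658109742
scene 74 along mean 0.25557758432020034 0.25036391074585446 0.26099213047180886 lat 0.0004023241007924462 -0.03134425125165912 0.030791231112532822
top 84 along mean 0.2556508817802982 0.2505334122597335 0.2608524210405831 lat 0.0004682704467624143 -0.028137609934269035 0.028949633142114607
t 13.2167 at [ 0.5465 -0.0631  0.0743] az -7.610153219904867 q [-0.3003  0.1996  1.9945  0.0026  0.9472 -0.169 ] F [0.5852 1.5    5.6802] open 0.6905350972145736
shift [0.     0.0612 0.0035] turn [ 0.001   0.0004 -0.0013]
```

>>> play_rows:
  rows:
    - [50, [0, 0.015, 0], [0, 0, 0]]
    - [50, [0, 0.03, 0], [0, 0, 0]]
    - [50, [0, 0.045, 0], [0, 0, 0]]
    - [50, [0, 0.06, 0], [0, 0, 0]]
    - [50, [0, 0.067, 0], [0, 0, 0]]
    - [50, [0, 0.067, 0], [0, 0, 0]]
    - [50, [0, 0.067, 0], [0, 0, 0]]

```text
time: 13.8
eef_pos: [0.5491, -0.0442, 0.0743]
tcp_rot: [0.047, 0.705, -0.047, 0.706]
contact_force: [0.1, -1.8, 5.5]
opening: 0.695
```

```bash
python3 m.py; python3 - <<'E'
from h import *
o=[]
for n,(x,y) in(("top",(260,200)),("scene",(370,225))):
    i=cv2.imread(n+"_m.png");o.append(cv2.resize(i[y-56:y+56,x-75:x+75],(400,300),interpolation=cv2.INTER_CUBIC))
cv2.imwrite("pics/g5.png",np.hstack(o))
E
```

```text
13.85 [ 0.549  -0.0442  0.0742] F [-0.702  -2.1378  4.749 ] [-0.3916 -0.1049  0.0266] 0.6933525978222771
scene 71 along mean 0.27437984611118554 0.269237315830789 0.2795132264727695 lat -0.00013358769825105553 -0.03213302848971916 0.030326255140876973
top 82 along mean 0.27474257164627686 0.2698125419960471 0.27984414255150786 lat 0.0014325488715499375 -0.027461172261395647 0.029632392947136023
```

View pics/g5.png

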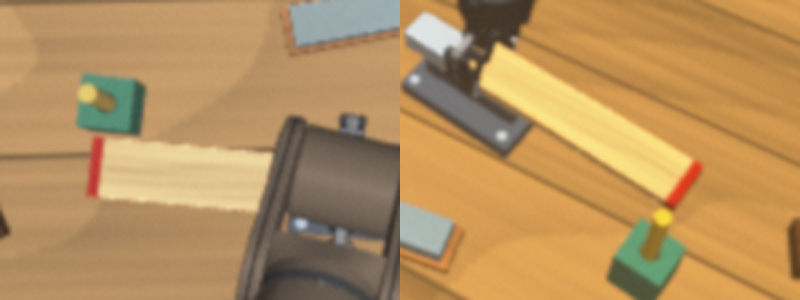

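The board's red end is alongside the pin and flat (front edge at along ≈ 0.280, hole at ≈ 0.2815), and the pin is upright and clear of the board. One small nudge, then a final check.

>>> play_rows:
  rows:
    - [50, [0, 0.004, 0], [0, 0, 0]]
    - [50, [0, 0.004, 0], [0, 0, 0]]
    - [50, [0, 0.004, 0], [0, 0, 0]]
    - [50, [0, 0.004, 0], [0, 0, 0]]
    - [50, [0, 0.004, 0], [0, 0, 0]]
    - [50, [0, 0.004, 0], [0, 0, 0]]

```text
time: 14.45
eef_pos: [0.5491, -0.0434, 0.0742]
tcp_rot: [0.047, 0.705, -0.047, 0.706]
contact_force: [-0.8, -2.2, 5.1]
opening: 0.691
```

```bash
python3 m.py
```

```text
14.5 [ 0.5492 -0.0434  0.0743] F [-0.035  -2.6718  6.025 ] [-0.5786 -0.041   0.0261] 0.6947863120114548
scene 72 along mean 0.27529827365673654 0.27030153750420804 0.28053127843343006 lat -1.4558048685710334e-06 -0.03213302848971916 0.030326255140876973
top 85 along mean 0.2756610808562317 0.27048251097921944 0.2808583719465827 lat 0.0010843785784533328 -0.027743526697990396 0.029632392947136023
```

```bash
python3 -c "
from plant import ctrl
print(ctrl.sign_off());print(ctrl.get_state()['eef_pos'])"
```

```text
the job is handed in; nothing more can be done
None
the job is handed in; nothing more can be done
```

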